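# Return the tray of bearing balls to the parts carousel

## Task

Turn the parts carousel (its black posts are the handles) so that its empty bay squarely faces the yellow pointer on the stand. Then pick up the red tray of loose bearing balls, carry it level without spilling a ball, and set it down (do not drop it) flat inside that bay. Let go, with the bay still facing the pointer, and leave the blue tray and everything else on the bench as they are.

Things in the scene. Friction and masses are not known exactly. Their poses are not given: they have to be found in the camera images.
- carousel_axis (a point): point on the vertical axis of the parts carousel, at the height of its deck (34 mm above the bench). The carousel is a round wooden deck 330 mm across and 12 mm thick on a fixed steel stand. The stand's own -x direction (this frame's -x) points along its short arm to the yellow pointer, whose block is 192 mm from the axis and marks the loading side.
- load_point (a point): point fixed to the stand, on the deck level, 105 mm from the carousel's axis towards the yellow pointer: where the middle of the bay facing the pointer lies. Axes as carousel_axis.
- carousel (a joint): rotation of the deck on its stand, in rad, counter-clockwise from above positive; 0 when the empty bay points straight away from the yellow pointer. Turns freely several turns either way against light friction (about 0.15 N m) and stays where it is left.
- empty_bay (a point): middle of the floor (deck level) of the one empty bay, 105 mm from the axis, with a white floor. x points outward from the axis, y along the bay's length, z up. The bay is a pocket 112 mm (along y) by 76 mm (along x), rim 10 mm high. Three more bays, a quarter turn apart, hold fixed green, grey and yellow bins that reach 40 mm above the deck; the central hub is 26 mm high.
- post (a point): centre (half-way up) of one of the four identical black posts by which the deck is turned: upright, round, 18 mm thick, 85 mm high from the deck, fixed to it 135 mm from the axis, midway between bays. This one is 45 degrees counter-clockwise (from above) of the empty bay; the others follow every 90 degrees round the axis.
- tray_mid (a point): centre (half-way up) of the red tray. The tray is 100 mm long (x) by 64 mm wide (y), 76 mm high over all: a shallow pan 12 mm high (floor and walls 4 mm thick) with an end upright at each end carrying a wooden carry bar that runs along x over the middle, 100 mm long, 12 mm wide, 16 mm high, its centre 30 mm above this point. The pan's underside is 38 mm below this point. z up. About 0.15 kg, plus the balls.
- tray: the red tray, origin at the centre of its underside, axes as tray_mid
- ball0_center (a point): centre of a loose steel bearing ball, 18 mm across, 24 g, lying in the red tray
- ball1_center (a point): centre of a loose steel bearing ball, 18 mm across, 24 g, lying in the red tray
- ball2_center (a point): centre of a loose steel bearing ball, 18 mm across, 24 g, lying in the red tray
- ball3_center (a point): centre of a loose steel bearing ball, 18 mm across, 24 g, lying in the red tray
- ball4_center (a point): centre of a loose steel bearing ball, 18 mm across, 24 g, lying in the red tray
- blue_tray: the other tray: same shape as the red one but blue, with brass offcuts in it; not to be used. Origin under its centre, x along its carry bar. To be left alone.
- glue: white glue bottle with an orange cap, 48 mm across, 130 mm high, origin at the centre of its underside. To be left alone.
- paint_jar: small glass jar with a green lid, 56 mm across, 70 mm high, origin at the centre of its underside. To be left alone.
- screwdriver: black-handled screwdriver lying on the bench. To be left alone.
- wrench: steel wrench lying on the bench. To be left alone.
- tape: roll of tan tape lying flat, 90 mm across, 24 mm high, origin at the centre of its underside. To be left alone.
- sanding_block: cork sanding block, 110 x 60 x 35 mm, origin at the centre of its underside. To be left alone.
Not all that is in view belongs to the job. Several things have the shape of the tray; the one meant has the colours described above.

How it is judged:
By the outcome, as a careful person would: the job done as asked, in the order asked, and still so for the second after the job is handed in, with the robot touching nothing.
It also fails if it takes over 69 s, if anything falls off the work surface, if the arm or the gripper's body presses on something with over 40 N, if the wrist force passes 120 N, or if a joint passes its speed limit or range.

## Robot

A 6-joint arm with a two-finger parallel gripper is mounted at the origin on the work surface. World frame = base frame: x ahead of the robot, y to its left, z up, the work surface at z = 0. Lengths are in m, angles in rad, forces in N, time in s.
With the tool pointing down it reaches from about 0.375 to 0.975 m from the base axis. Payload 3.8 kg.
Tool frame: the origin (TCP) lies midway between the tips of the shut fingers; the grasp point (between the pads) lies 19 mm behind it; x points along the fingers, y is the direction in which the jaws open and shut, and the axes are right-handed (so a half turn about x gives the same grasp; the last joint's range is limited). The gripper opens to 88 mm and grips with 3 to 60 N. Pads are 18 mm wide; open, the fingers measure 123 mm over their backs; the gripper's body (75 mm by 187 mm) begins 45 mm behind the grasp point.
Start: joints at [-1.36, 0.264, 1.604, -0, 1.274, -0.037], TCP at [0.166, -0.654, 0.239] pointing down, gripper open.
Joint ranges: [-2.63, 2.63], [-0.94, 2.18], [0.31, 2.57], [-1.31, 4.45], [0, 2.66], [-2.55, 2.55]. Speed limits (rad/s): [2.57, 2.57, 3.14, 3.14, 3.14, 3.14].

## Interface

Orientations are given as a rotation vector (axis times angle).
In Python, from cell import manip, inverse_kinematics, cams, order gives the robot as it stands. Calls block until the motion is done:
- manip.move_pose(position, orientation): joint-space move of the TCP to a pose.
- manip.move_linear(position, rate=0.15, rot=None): straight line of the TCP; rot=None keeps the orientation; rate is the mean speed in m/s.
- manip.set_joints(angles): joint-space move.
- manip.set_gripper(opening, force=None): finger opening in m; force is the grip in N (None keeps the last); returns when the fingers have stopped.
- manip.dwell(seconds).
- inverse_kinematics(position, orientation): joint angles nearest the present ones, or None.
- manip.state(): the state.
- cams.capture(name): name is "side" or "top" or "wrist"; returns a dict with "image" (420x560x3 uint8, blue, green, red), "z_map" (420x560 float32, m along the optical axis (not along the pixel's ray), 0 where there is no reading), "intrinsics" (3x3 intrinsics, pixels), "position" and "orientation" of the camera in the world; the wrist camera has in their place "T_tool_cam" (4x4, takes a point from camera to tool coordinates, whose origin is the TCP and whose axes are the tool frame's). Camera axes: x right, y down, z forward; pixel columns grow to the right and rows downward; lengths in m; the calibration is good to about 2 mm. A picture is of the moment at which its call begins: read the wrist's pose just before it.
A pose or a line that the arm cannot do raises manip.IKError and nothing moves.
- order.close_job(): hands the job in, once; it reports no verdict.
The state is a dict: "clock": time; "joint_pos": joint angles; "joint_velocities": joint speeds; "tau": joint torques, N m; "tool_pos": TCP position; "tcp_rot": TCP orientation; "contact_force": force on the tool from outside, world axes, zero at the start; "moment": the same for the moment, N m; "gripper_width": finger opening in m.
Only numpy, scipy, OpenCV 4.12 (cv2) and the standard library are available. Lean on these libraries where they do the work, as an engineer would, in place of code of your own. Each camera call takes 0.05 s, during which the arm holds its last target.

## Working session

There is one attempt and no reset: what is moved stays moved. The work goes in short steps, each a Python script; the robot and the scene stay as the last script left them, time stands still between calls to the robot, and variables do not carry over. Pictures are saved under pics/ and viewed, and the job is handed in when it is done.

```bash
ls; mkdir -p pics
python3 - <<'E'
from cell import manip, cams
import cv2, numpy as np
s=manip.state(); print(s['clock'],s['tool_pos'],s['tcp_rot'],s['gripper_width'])
for n in ['top','side']:
    d=cams.capture(n); cv2.imwrite(f'pics/{n}0.png',d['image'])
    np.savez(f'pics/{n}0.npz',**d)
    print(n,d['intrinsics'],d['position'],d['orientation'])
E
```

```text
pics
0.0 [ 0.16540586 -0.65369651  0.2374075 ] [ 2.09037451  0.26267272 -2.09076392] 0.087781402799624
top [[394.60424286   0.         277.77533272]
 [  0.         394.60424286 206.34434163]
 [  0.           0.           1.        ]] [ 0.35474893 -0.05440577  1.21653045] [-2.15346946  2.09829486 -0.21754667]
side [[450.4548258    0.         284.72580926]
 [  0.         450.4548258  213.58329107]
 [  0.           0.           1.        ]] [0.11609057 0.90096455 1.01753011] [-0.62050296  2.63738881 -1.20623749]
```

View pics/top0.png

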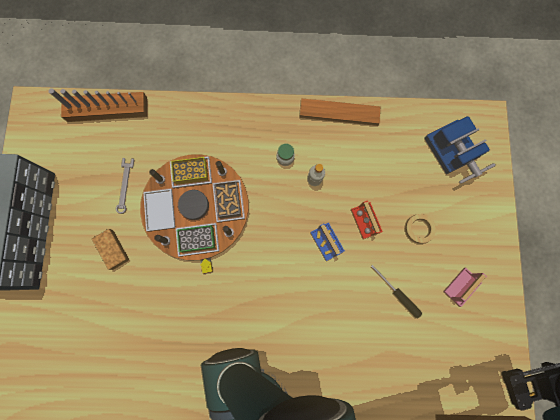

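View pics/side0.png

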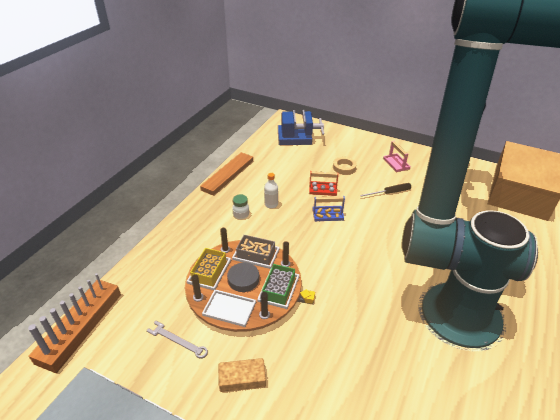

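Candidates for the red tray are the red tray with balls at top (367,220), the blue tray (326,241) and the pink one (463,287). The wooden bar at (340,112) is only reddish. By its description it is the one at (367,220), and I'll check that in a crop while measuring.

```bash
cat > h.py <<'E'
import numpy as np, cv2
from scipy.spatial.transform import Rotation as R
def load(f): return dict(np.load(f))
def rays(d,uv):
    uv=np.atleast_2d(np.asarray(uv,float)); K=d['intrinsics']
    c=np.c_[(uv[:,0]-K[0,2])/K[0,0],(uv[:,1]-K[1,2])/K[1,1],np.ones(len(uv))]
    return d['position'],c@cam_R(d).T
def cam_R(d):
    o=np.asarray(d['orientation']); return o if o.shape==(3,3) else R.from_rotvec(o).as_matrix()
def plane(d,uv,z):
    p,r=rays(d,uv); return p+r*((z-p[2])/r[:,2])[:,None]
def cloud(d):
    h,w=d['z_map'].shape; v,u=np.mgrid[:h,:w]
    p,r=rays(d,np.c_[u.ravel(),v.ravel()]); return (p+r*d['z_map'].reshape(-1,1)).reshape(h,w,3)
def tri(d1,uv1,d2,uv2):
    p,a=rays(d1,uv1);q,b=rays(d2,uv2);a=a[0]/np.linalg.norm(a[0]);b=b[0]/np.linalg.norm(b[0])
    s=np.linalg.lstsq(np.c_[a,-b],q-p,rcond=None)[0]; x=p+a*s[0];y=q+b*s[1]
    return (x+y)/2,np.linalg.norm(x-y)
def crop(im,u,v,w,h,s,f): cv2.imwrite(f,cv2.resize(im[v:v+h,u:u+w],None,fx=s,fy=s,interpolation=cv2.INTER_CUBIC))
E
python3 - <<'E'
from h import *
t=load('pics/top0.npz'); s=load('pics/side0.npz')
a=cv2.resize(t['image'][195:265,300:390],None,fx=4,fy=4,interpolation=2); b=cv2.resize(s['image'][160:230,295:385],None,fx=4,fy=4,interpolation=2)
cv2.imwrite('pics/c_tray.png',np.hstack([a,b]))
a=cv2.resize(t['image'][145:280,130:260],None,fx=3,fy=3,interpolation=2); b=cv2.resize(s['image'][220:355,180:310],None,fx=3,fy=3,interpolation=2)
cv2.imwrite('pics/c_car.png',np.hstack([a,b]))
for n,d in [('t',t),('s',s)]:
    hsv=cv2.cvtColor(d['image'],cv2.COLOR_BGR2HSV);C=cloud(d)
    P=C.reshape(-1,3)
    for k,lo,hi in [('yel',(24,150,120),(32,255,255)),('white',(0,0,200),(180,30,255)),('red',(0,190,100),(6,255,255)),('red2',(174,190,100),(180,255,255))]:
        m=cv2.inRange(hsv,lo,hi)
        N,L,S,c=cv2.connectedComponentsWithStats(m)
        for i in range(1,N):
            if S[i,4]>25: print(n,k,c[i].round(1),S[i,4],np.median(C[L==i],0).round(4))
    print('bench z',np.median(C[300:320,100:180,2]) if n=='t' else np.median(C[300:330,330:400,2]))
E
```

```text
t yel [205.6 265.9] 116 [0.3994 0.1454 0.0237]
t red [360.3 222.5] 151 [ 0.5466 -0.3248  0.0064]
bench z 0.001044756205636821
s yel [307.7 293.7] 90 [0.3994 0.1473 0.024 ]
s white [40.8 23.6] 4368 [ 2.0403 -0.4989  0.3034]
s white [270.2 186.4] 69 [ 0.6787 -0.1638  0.0912]
s white [500.7 234.3] 190 [-0.0109  0.0306  0.3235]
s white [257.9 258.6] 66 [0.564  0.122  0.0452]
s white [217.3 275.2] 52 [0.6475 0.2276 0.0454]
s white [286.7 294. ] 62 [0.4416 0.2008 0.0447]
s white [229.4 307.6] 1020 [0.5641 0.294  0.036 ]
s white [174.7 337.6] 279 [0.6527 0.4213 0.0084]
s white [ 11.8 345.1] 45 [ 1.6757  0.4165 -0.7472]
s white [  2.2 354.7] 47 [ 1.6708  0.4668 -0.7468]
s white [101.7 375.3] 37 [0.6372 0.6396 0.1829]
s white [158.1 405.8] 41 [0.5017 0.639  0.1824]
s red [323.2 188.8] 119 [ 0.5493 -0.3335  0.0065]
bench z 0.0007028364726379133
```

View pics/c_tray.png

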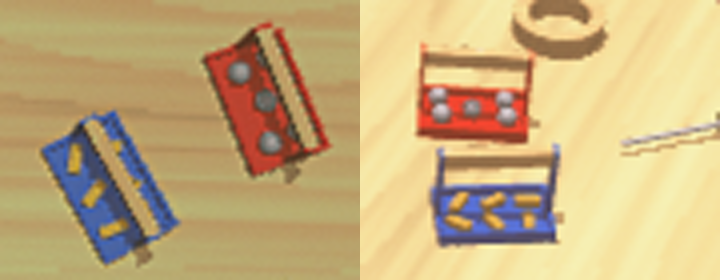

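View pics/c_car.png

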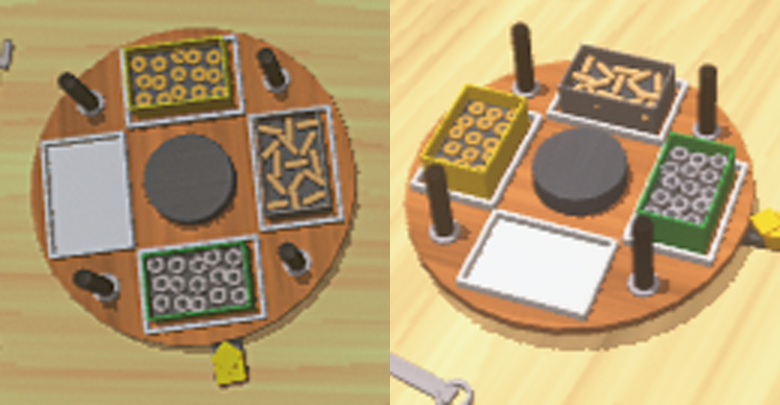

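The crops show the right tray: red, five grey balls, wooden bar. Next to it is the blue one, with brass offcuts. On the carousel the white bay is at top (158,210) and the pointer at (206,266).

Run:
```python
from h import *
t=load('pics/top0.npz'); s=load('pics/side0.npz')
for n,d in [('t',t),('s',s)]:
    C=cloud(d); hsv=cv2.cvtColor(d['image'],cv2.COLOR_BGR2HSV)
    X,Y,Z=C[...,0],C[...,1],C[...,2]
    reg=(X>.35)&(X<.8)&(Y>-.05)&(Y<.45)
    m=(reg&(Z>.054)&(Z<.067)&(hsv[...,2]<110)).astype(np.uint8)
    N,L,S,c=cv2.connectedComponentsWithStats(m)
    for i in range(1,N):
        if S[i,4]>60:
            cnt=max(cv2.findContours((L==i).astype(np.uint8),0,1)[0],key=len)
            e=cv2.fitEllipse(cnt); print(n,'hub?',S[i,4],e, plane(d,[e[0]],.06))
    # deck
    D=C[reg&(Z>.030)&(Z<.038)]; h=cv2.convexHull(D[:,:2].astype(np.float32)); print(n,'deck circle',cv2.minEnclosingCircle(h), np.median(D[:,2]))
    m=(reg&(Z>.08)&(Z<.14)).astype(np.uint8); N,L,S,c=cv2.connectedComponentsWithStats(m)
    for i in range(1,N):
        if S[i,4]>8:
            P=C[L==i]; q=P[P[:,2]>.105]; print(n,'post',S[i,4],c[i].round(1),P[:,2].max().round(4),np.median(q,0).round(4),len(q))
    # trays bar
    reg=(X>.40)&(X<.7)&(Y<-.1)&(Y>-.5)
    m=(reg&(Z>.05)&(Z<.14)).astype(np.uint8); N,L,S,c=cv2.connectedComponentsWithStats(m)
    for i in range(1,N):
        if S[i,4]>15:
            P=C[L==i]; q=P[P[:,2]>.066]; r=cv2.minAreaRect(q[:,:2].astype(np.float32)) if len(q)>4 else None
            print(n,'tall',S[i,4],c[i].round(1),P[:,2].max().round(4),r, np.median(q[:,2]))
```

```text
t hub? 73 ((182.60968017578125, 173.13705444335938), (18.464256286621094, 26.708900451660156), 153.46307373046875) [[0.67404091 0.22460007 0.06      ]]
t hub? 677 ((192.5421600341797, 204.1205596923828), (28.02957534790039, 29.361703872680664), 55.700374603271484) [[0.57943511 0.18839596 0.06      ]]
t deck circle ((0.536496102809906, 0.24911077320575714), 0.23795165121555328) 0.03499039450700192
t post 52 [218.8 165.3] 0.1235 [0.6879 0.1105 0.1186] 37
t post 61 [153.6 173.4] 0.1239 [0.6587 0.298  0.1187] 38
t post 43 [226.  229.3] 0.1233 [0.4998 0.0787 0.1194] 35
t post 57 [158.5 238.2] 0.1235 [0.4699 0.2677 0.1189] 41
t tall 242 [316.3 173.3] 0.1371 ((0.6779638528823853, -0.17836230993270874), (0.046096451580524445, 0.03910995274782181), 85.24444580078125) 0.09359009868588819
t tall 184 [370.6 216.9] 0.0839 ((0.5535900592803955, -0.34024518728256226), (0.10032623261213303, 0.015136501751840115), 20.517080307006836) 0.07656536570631423
t tall 170 [329.5 239.1] 0.0861 ((0.48450782895088196, -0.2182878851890564), (0.09957301616668701, 0.014083805494010448), 29.887943267822266) 0.07673
[... 419 characters left out ...]
78 [223.1 233.8] 0.1228 [0.6876 0.1166 0.1181] 41
s post 78 [285.5 247.8] 0.1236 [0.5005 0.0874 0.1181] 44
s post 93 [194.9 281.6] 0.1218 [0.658  0.3041 0.118 ] 50
s post 95 [263.4 298.9] 0.1242 [0.4707 0.2747 0.1184] 53
s tall 152 [323.6 174.2] 0.0818 ((0.555515468120575, -0.3369584083557129), (0.09696216881275177, 0.020617034286260605), 19.48076629638672) 0.07424909687434189
s tall 247 [270.8 186.7] 0.1348 ((0.6790403723716736, -0.1714489459991455), (0.04062112420797348, 0.0428694486618042), 1.0502946376800537) 0.09215904643766581
s tall 175 [328.9 199.2] 0.0841 ((0.48471224308013916, -0.21412256360054016), (0.10007184743881226, 0.021706659346818924), 33.36736297607422) 0.07443865705713393
```

Both views agree: bench z≈0, deck 35 mm, post tops 119 mm, bar top 76 mm. The posts are 268 mm apart across the axis, against 270 expected. Next I compute the angles and check IK.

```bash
cat >> h.py <<'E'
def rot(a):
    a=np.deg2rad(a);c,s=np.cos(a),np.sin(a)
    return R.from_matrix(np.array([[0,c,s],[0,s,-c],[-1,0,0.]])).as_rotvec()
def yaw(rv):
    M=R.from_rotvec(rv).as_matrix(); return np.degrees(np.arctan2(M[1,1],M[0,1])), np.degrees(np.arccos(min(1,-M[2,0])))
E
python3 - <<'E'
from h import *
from cell import manip, inverse_kinematics as ik
s=manip.state(); print('yaw,tilt',yaw(s['tcp_rot']))
t=load('pics/top0.npz'); sd=load('pics/side0.npz')
ax=np.array([.5795,.190])
for d in (t,sd):
    hsv=cv2.cvtColor(d['image'],cv2.COLOR_BGR2HSV); m=cv2.inRange(hsv,(22,150,80),(33,255,255)); C=cloud(d)
    n,L,S,c=cv2.connectedComponentsWithStats(m)
    for i in range(1,n):
        if S[i,4]<40: continue
        P=C[L==i]
        if np.linalg.norm(np.median(P,0)[:2]-ax)>.23 or np.median(P,0)[0]>.5: continue
        q=P[P[:,2]>.02]; print('ptr',S[i,4],q.mean(0),np.percentile(P[:,2],[5,50,95]))
        v=q.mean(0)[:2]-ax; print(np.degrees(np.arctan2(v[1],v[0]))%360,np.linalg.norm(v))
# post move
for a0 in (-35.7+90,-35.7-90):
    for th in np.arange(-35.7,70,15):
        p=[ax[0]+.135*np.cos(np.radians(th)),ax[1]+.135*np.sin(np.radians(th)),.086]
        q=ik(p,rot(a0+th+35.7)); print(round(th),None if q is None else np.round(q,2))
for a in (20+90,20-90): print('tray',ik([.5545,-.3387,.049],rot(a)))
for a in (193.6,13.6): print('bay',ik([.4775,.165,.083],rot(a)))
E
```

```text
yaw,tilt (np.float64(-75.80109727401594), np.float64(0.11483553944506768))
ptr 125 [0.39897944 0.14286114 0.03451698] [0.01883288 0.02362351 0.02788595]
194.6347030608163 0.1865736992713905
ptr 103 [0.39961287 0.14730243 0.02380768] [0.02070461 0.02362892 0.02687394]
193.35249196222313 0.1848850011981912
-36 [ 0.12  0.43  1.68 -0.    1.03 -0.82]
-21 [ 0.16  0.46  1.63 -0.    1.05 -1.05]
-6 [ 0.21  0.49  1.59 -0.    1.06 -1.26]
9 [ 0.26  0.5   1.57 -0.    1.07 -1.48]
24 [ 0.3   0.51  1.57 -0.    1.07 -1.69]
39 [ 0.35  0.49  1.58 -0.    1.06 -1.91]
54 [ 0.39  0.47  1.62 -0.    1.05 -2.13]
69 [ 0.43  0.43  1.67 -0.    1.04 -2.35]
-36 [ 0.12  0.43  1.68 -0.    1.03  2.32]
-21 [ 0.16  0.46  1.63 -0.    1.05  2.1 ]
-6 [ 0.21  0.49  1.59 -0.    1.06  1.88]
9 [ 0.26  0.5   1.57 -0.    1.07  1.66]
24 [0.3  0.51 1.57 0.   1.07 1.45]
39 [ 0.35  0.49  1.58 -0.    1.06  1.23]
54 [ 0.39  0.47  1.62 -0.    1.05  1.02]
69 [ 0.43  0.43  1.67 -0.    1.04  0.79]
tray [-0.58666906  0.38830872  1.81622177  0.          0.93706217 -2.50653124]
tray [-5.86669060e-01  3.88308717e-01  1.81622177e+00 -4.44089210e-16
  9.37062167e-01  6.35061416e-01]
bay None
bay [ 2.83397752e-01  9.85466685e-02  2.10957621e+00 -8.88178420e-16
  9.33469772e-01  4.60329735e-02]
```

```bash
cat >> h.py <<'E'
def wcap(manip,cams,name):
    s=manip.state(); d=cams.capture('wrist'); T=np.eye(4); T[:3,:3]=R.from_rotvec(s['tcp_rot']).as_matrix(); T[:3,3]=s['tool_pos']
    W=T@d['T_tool_cam']; d['position']=W[:3,3]; d['orientation']=W[:3,:3]
    cv2.imwrite(f'pics/{name}.png',d['image']); np.savez(f'pics/{name}.npz',**d); print('cam at',W[:3,3].round(3),'clock',s['clock']); return d
E
python3 - <<'E'
from h import *
from cell import manip,cams, inverse_kinematics as ik
print(cams.capture('wrist')['T_tool_cam'].round(3))
manip.move_pose([.53,.17,.42],rot(13.6)); print(manip.state()['clock'])
wcap(manip,cams,'w1')
E
```

```text
[[ 0.    -0.278  0.961 -0.146]
 [ 1.    -0.001 -0.     0.   ]
 [ 0.001  0.961  0.278 -0.072]
 [ 0.     0.     0.     1.   ]]
3.3667
cam at [0.514 0.239 0.566] clock 3.3667
```

View pics/w1.png

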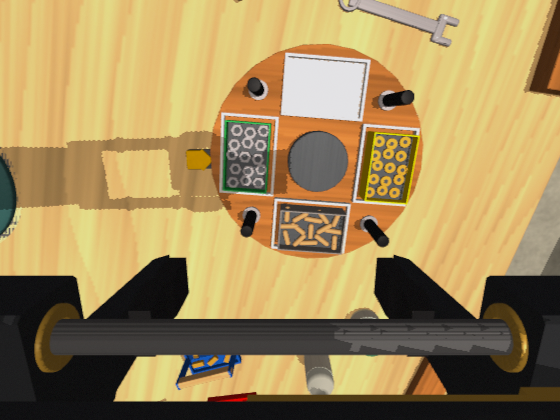

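The wrist view has the whole carousel clear: hub (318,162), pointer (199,160), white bay (325,87). I'll measure from it.

```bash
cat > meas.py <<'E'
from h import *
def measure(d,near=(.5795,.19),verbose=True):
    hsv=cv2.cvtColor(d['image'],cv2.COLOR_BGR2HSV); C=cloud(d); near=np.array(near)
    D=np.linalg.norm(C[...,:2]-near,axis=-1); Z=C[...,2]; out={}
    P=[]
    m=((D<.16)&(Z>.085)&(Z<.13)&(hsv[...,2]<90)).astype(np.uint8); n,L,S,c=cv2.connectedComponentsWithStats(m)
    for i in range(1,n):
        q=C[L==i]; 
        if S[i,4]>30 and q[:,2].max()>.11:
            # top face: mean of top-layer pixels
            uv=np.argwhere((L==i)&(Z>.1165))[:,::-1]
            if len(uv)>10: P.append(plane(d,[uv.mean(0)],.119)[0,:2])
    out['posts']=np.array(P)
    m=((D<.055)&(Z>.055)&(Z<.066)).astype(np.uint8); cnt=max(cv2.findContours(m,0,1)[0],key=cv2.contourArea)
    out['hub']=plane(d,[cv2.fitEllipse(cnt)[0]],.06)[0,:2]; out['hubz']=np.median(Z[m>0])
    m=((D<.17)&(Z>.029)&(Z<.041)).astype(np.uint8)
    cnt=cv2.convexHull(np.vstack(cv2.findContours(m,0,1)[0])).reshape(-1,2)
    q=plane(d,cnt,.034)[:,:2]; A=np.c_[2*q,np.ones(len(q))]; x=np.linalg.lstsq(A,(q**2).sum(1),rcond=None)[0]
    out['deck']=x[:2]; out['deckr']=np.sqrt(x[2]+x[:2]@x[:2])
    m=cv2.inRange(hsv,(20,150,80),(33,255,255))&(((D>.16)&(D<.225)&(Z<.06))*255).astype(np.uint8)
    n,L,S,c=cv2.connectedComponentsWithStats(m); i=1+np.argmax(S[1:,4]); out['ptrz']=np.percentile(Z[L==i],[10,50,90])
    out['ptr']=plane(d,[c[i]],np.median(Z[L==i]))[0,:2]
    r=cv2.minAreaRect(plane(d,np.argwhere(L==i)[:,::-1],np.median(Z[L==i]))[:,:2].astype(np.float32)); out['ptrrect']=r
    m=((hsv[...,1]<35)&(hsv[...,2]>150)&(D<.16)&(D>.06)&(Z<.05)).astype(np.uint8); n,L,S,c=cv2.connectedComponentsWithStats(m); i=1+np.argmax(S[1:,4])
    r=cv2.minAreaRect(plane(d,np.argwhere(L==i)[:,::-1],.036)[:,:2].astype(np.float32)); out['bay']=r; out['bayz']=np.median(Z[L==i])
    return out
def ang(p,a): v=np.asarray(p)[:2]-a; return np.degrees(np.arctan2(v[1],v[0])),np.linalg.norm(v)
if __name__=='__main__':
    import sys
    d=load(sys.argv[1]); o=measure(d)
    for k,v in o.items(): print(k,v)
    a=o['hub']
    for n in('hub','deck'):
        a=o[n]; print(n,'ptr',ang(o['ptr'],a),'bay',ang(o['bay'][0],a),'posts',[np.round(ang(p,a),3) for p in o['posts']])
E
python3 meas.py pics/w1.npz
```

```text
posts [[0.47187255 0.26741721]
 [0.65902702 0.29766487]
 [0.50207247 0.08027966]
 [0.68930048 0.11022885]]
hub [0.57988729 0.18981415]
hubz 0.060129079733256485
deck [0.58031356 0.18853996]
deckr 0.16389171195439933
ptrz [0.02103062 0.02310125 0.02468887]
ptr [0.39987063 0.14492854]
ptrrect ((0.40099048614501953, 0.14503337442874908), (0.03788235783576965, 0.03298492729663849), 10.193259239196777)
bay ((0.5650594830513, 0.2930910885334015), (0.12143009155988693, 0.08485685288906097), 9.135836601257324)
bayz 0.03507327185467779
hub ptr (np.float64(-165.99927386185684), np.float64(0.1855282119230732)) bay (np.float64(98.17031061772643), np.float64(0.10433594428041146)) posts [array([1.44305e+02, 1.33000e-01]), array([53.729,  0.134]), array([-125.391,    0.134]), array([-36.032,   0.135])]
deck ptr (np.float64(-166.41269310886503), np.float64(0.18563837313052503)) bay (np.float64(98.3009193197417), np.float64(0.10565805695713086)) posts [array([1.43969e+02, 1.34000e-01]), array([54.197,  0.135]), array([-125.856,    0.134]), array([-35.699,   0.134])]
```

Run:
```python
from h import *
from cell import manip,cams, inverse_kinematics as ik
ax=np.array([.5802,.189]); pos=lambda th,z:[*(ax+.1345*np.array([np.cos(np.radians(th)),np.sin(np.radians(th))])),z]
a0=-35.9; 
manip.move_pose(pos(a0,.19),rot(a0+90)); manip.set_gripper(.05)
manip.move_linear(pos(a0,.089),rate=.12)
print(manip.state()['clock'],manip.state()['contact_force'])
manip.set_gripper(0.0,force=8); s=manip.state(); print(s['clock'],s['gripper_width'],s['contact_force'])
N=8; fm=0
for k in range(1,N+1):
    th=a0+94.55*k/N
    manip.move_linear(pos(th,.089),rate=.12,rot=rot(th+90)); s=manip.state(); fm=max(fm,np.linalg.norm(s['contact_force']))
print(s['clock'],fm,s['contact_force'],s['gripper_width'],s['joint_pos'].round(2) if hasattr(s['joint_pos'],'round') else s['joint_pos'])
```

```text
6.2167 [-0.00114216 -0.87420954 -0.05329692]
6.8 0.01768935285071393 [ 0.01195434 -0.12843931 -0.27184159]
9.8667 6.777345372078532 [-2.43864756 -2.5904861   5.3553639 ] 0.017786236338319605 [ 0.4   0.46  1.63 -0.    1.05 -2.19]
```

```bash
python3 - <<'E'
from h import *
from cell import manip,cams
manip.set_gripper(.06); p=manip.state()['tool_pos']
manip.move_linear([p[0],p[1],.2],rate=.2)
manip.move_pose([.53,.17,.42],rot(13.6)); print(manip.state()['clock'])
wcap(manip,cams,'w2')
E
python3 meas.py pics/w2.npz
```

```text
13.25
cam at [0.514 0.239 0.565] clock 13.25
posts [[0.46601474 0.25847959]
 [0.65000267 0.30344175]
 [0.51109155 0.07433275]
 [0.69510323 0.11916075]]
hub [0.57986058 0.18985337]
hubz 0.060208825502894636
deck [0.58031162 0.18856694]
deckr 0.16385366491047457
ptrz [0.02105485 0.023053   0.02468195]
ptr [0.39971198 0.1449915 ]
ptrrect ((0.4010102152824402, 0.14451757073402405), (0.03773633390665054, 0.03143087774515152), 13.604926109313965)
bay ((0.4782615602016449, 0.1630067229270935), (0.08485332876443863, 0.11975260078907013), 13.597081184387207)
bayz 0.03529359630299256
hub ptr (np.float64(-166.0162358798737), np.float64(0.185650485148106)) bay (np.float64(-165.1984004843639), np.float64(0.1050861675447669)) posts [array([1.48918e+02, 1.33000e-01]), array([58.304,  0.133]), array([-120.765,    0.134]), array([-31.526,   0.135])]
deck ptr (np.float64(-166.4348357788199), np.float64(0.1857822549855461)) bay (np.float64(-165.93855198226035), np.float64(0.10520237066642535)) posts [array([1.48547e+02, 1.34000e-01]), array([58.756,  0.134]), array([-121.214,    0.134]), array([-31.158,   0.134])]
```

View pics/w2.png

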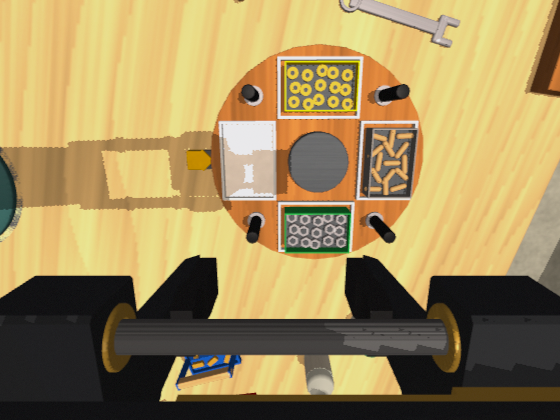

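The bay is at 193.7° and the pointer at about 193.8°, and in the image both centres lie on row 160, so it is square. Now a close look at the red tray.

Run:
```python
from h import *
from cell import manip,cams
manip.move_pose([.489,-.363,.27],rot(-70)); print(manip.state()['clock'])
d=wcap(manip,cams,'w3')
C=cloud(d);X,Y,Z=[C[...,i] for i in range(3)]
m=((np.hypot(X-.5545,Y+.3387)<.07)&(Z>.068)&(Z<.09)).astype(np.uint8)
n,L,S,c=cv2.connectedComponentsWithStats(m); i=1+np.argmax(S[1:,4]); print(S[i],c[i],np.median(Z[L==i]))
print(cv2.minAreaRect(plane(d,np.argwhere(L==i)[:,::-1],.076)[:,:2].astype(np.float32)))
hsv=cv2.cvtColor(d['image'],cv2.COLOR_BGR2HSV)
m=((hsv[...,1]>150)&((hsv[...,0]<7)|(hsv[...,0]>173))&(np.hypot(X-.5545,Y+.3387)<.08)&(Z<.02)).astype(np.uint8)
q=C[m>0]; print('pan',cv2.minAreaRect(q[:,:2].astype(np.float32)),len(q))
```

```text
15.3
cam at [ 0.557 -0.338  0.417] clock 15.3
[ 275   65   17  108 1359] [283.40986019 117.799117  ] 0.07618369025647365
((0.5545467734336853, -0.3414273262023926), (0.09945760667324066, 0.013106510043144226), 21.585920333862305)
pan ((0.5553656816482544, -0.3422662019729614), (0.10065428912639618, 0.0641220360994339), 21.393707275390625) 3122
```

View pics/w3.png

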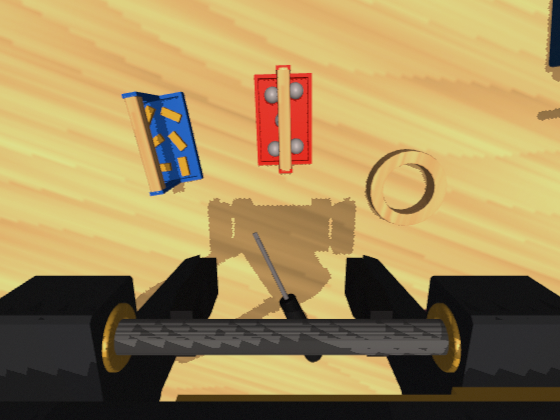

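The wrist view shows the red tray at (284,118) with its bar in line with the jaws, five balls in it, and the blue tray clear at (165,143). Bar and pan centres agree to 1 mm, and the bar top is at 76 mm as expected. Grasping it now.

Run:
```python
from h import *
from cell import manip,cams
T=[.555,-.3416]; r=rot(-68.5)
manip.move_pose([*T,.16],r); manip.move_linear([*T,.049],rate=.08)
s=manip.state(); print(s['clock'],s['tool_pos'],s['contact_force'])
manip.set_gripper(0,force=40); s=manip.state(); print(s['clock'],s['gripper_width'],s['contact_force'],s['moment'])
manip.move_linear([*T,.075],rate=.04); s=manip.state(); print(s['clock'],s['gripper_width'],s['contact_force'],s['moment'])
d=wcap(manip,cams,'w4')
d=cams.capture('side'); crop(d['image'],280,120,110,100,6,'pics/s4.png')
```

```text
17.475 [ 0.55550737 -0.34193729  0.0497849 ] [-0.00535577  0.03540593 -0.13745625]
18.2667 0.010799703689470396 [0.33237749 0.03039779 0.25097839] [-0.09699191 -0.05139874 -0.06854011]
19.0667 0.011109353504086431 [ 0.18332251 -0.21082146 -3.28483259] [ 0.00088283  0.03345247 -0.0003444 ]
cam at [ 0.622 -0.316  0.221] clock 19.0667
```

View pics/s4.png

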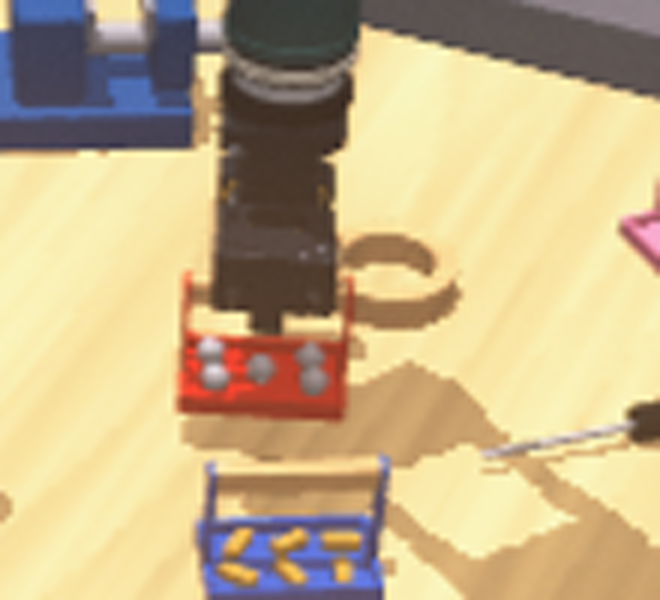

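View pics/w4.png

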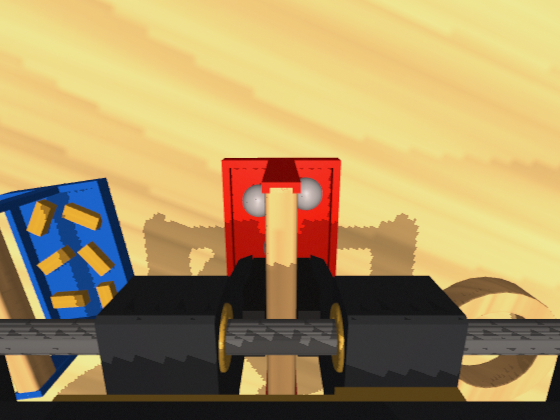

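The tray is level, all five balls are in it and the grip is centred. Carrying it at low speed.

Run:
```python
from h import *
from cell import manip,cams
T=[.555,-.3416]; B=[.4782,.1637]
manip.move_linear([*T,.22],rate=.07)
manip.move_linear([*B,.22],rate=.085,rot=rot(13.7))
s=manip.state(); print(s['clock'],s['tool_pos'],yaw(s['tcp_rot']),s['contact_force'],s['gripper_width'])
manip.move_linear([*B,.112],rate=.06)
s=manip.state(); print(s['clock'],s['tool_pos'],yaw(s['tcp_rot']),s['contact_force'])
d=wcap(manip,cams,'w5')
d=cams.capture('side'); np.savez('pics/side5.npz',**d); crop(d['image'],190,200,130,110,6,'pics/s5.png')
d=cams.capture('top'); np.savez('pics/top5.npz',**d);crop(d['image'],130,150,130,140,4,'pics/t5.png')
```

```text
27.5583 [0.47822463 0.16364779 0.22000751] (np.float64(13.694595811114123), np.float64(0.0023923173288906527)) [ 0.6001487  -0.69308744 -2.22405249] 0.011328394669821927
29.5083 [0.47853716 0.16380268 0.11242165] (np.float64(13.702662126408843), np.float64(0.04772074734022801)) [ 0.44329811  0.0440012  -3.36966298]
cam at [0.462 0.233 0.259] clock 29.5083
```

View pics/s5.png

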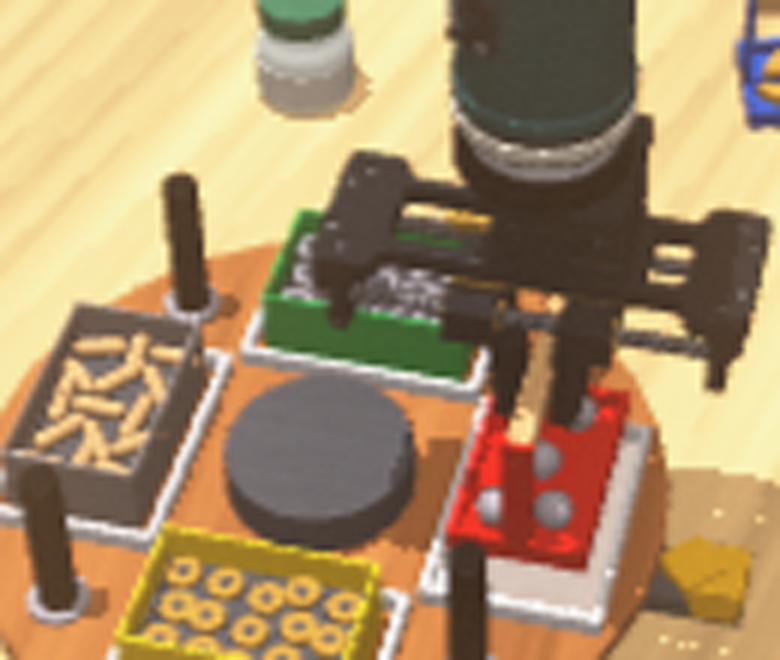

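View pics/w5.png

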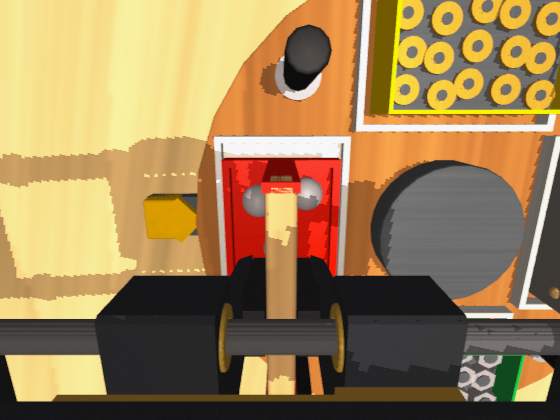

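Run:
```python
from h import *
d=load('pics/w5.npz')
cv2.imwrite('pics/w5c.png',cv2.resize(d['image'][125:285,195:370],None,fx=4.4,fy=3.7,interpolation=2))
C=cloud(d)
B=np.array([.4782,.1637]); a=np.radians(13.7); e=np.array([[np.cos(a),np.sin(a)],[-np.sin(a),np.cos(a)]])
Q=(C[...,:2]-B)@e.T
hsv=cv2.cvtColor(d['image'],cv2.COLOR_BGR2HSV)
red=(hsv[...,1]>180)&((hsv[...,0]<7)|(hsv[...,0]>173))&(C[...,2]>.06)&(C[...,2]<.082)
q=Q[red]; print('tray pan u(rad),v(tang)',np.percentile(q,[.5,99.5],axis=0),np.median(C[red][:,2]))
wh=(hsv[...,1]<40)&(hsv[...,2]>140)&(C[...,2]>.03)&(C[...,2]<.05)
v,u=np.nonzero(wh); w=Q[wh]; z=C[wh][:,2]
k=(w[:,1]<.066)&(w[:,1]>-.03)&(abs(w[:,0])<.06)&(z>.040); print('rim',np.percentile(w[k],[1,99],axis=0),k.sum(), np.median(z[k]))
k=k&(w[:,1]<.04); 
for sgn in(-1,1): kk=k&(w[:,0]*sgn>0); print('side rim',sgn,np.percentile(w[kk,0],[2,50,98]),kk.sum())
```

```text
tray pan u(rad),v(tang) [[-0.03105669 -0.01621572]
 [ 0.0320218   0.0491639 ]] 0.06821951603921507
rim [[-0.04040417 -0.02785073]
 [ 0.05688478  0.06517367]] 2393 0.04421663544924667
side rim -1 [-0.04041344 -0.03894986 -0.03766172] 430
side rim 1 [0.03886766 0.04067721 0.04252144] 573
```

View pics/w5c.png

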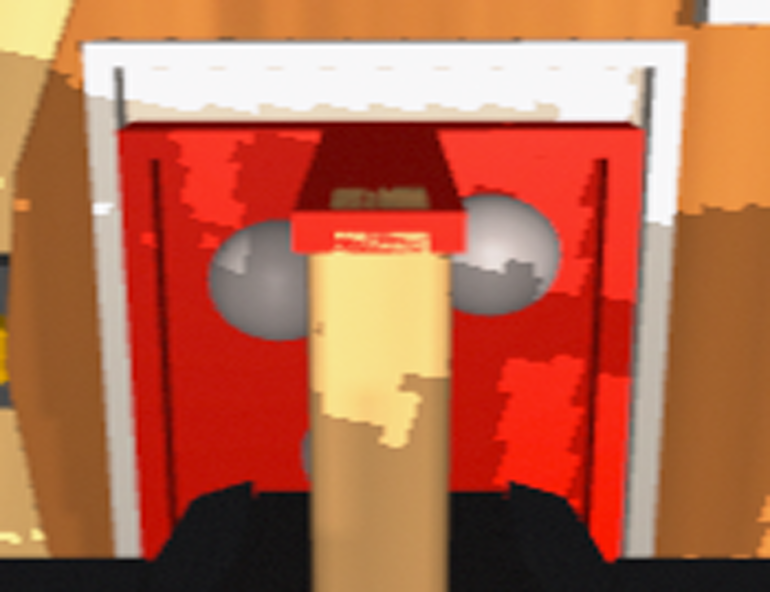

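Run:
```python
from h import *
d=load('pics/w5.npz'); C=cloud(d)
B=np.array([.4782,.1637]); a=np.radians(13.7); e=np.array([[np.cos(a),np.sin(a)],[-np.sin(a),np.cos(a)]])
hsv=cv2.cvtColor(d['image'],cv2.COLOR_BGR2HSV)
for x in (235,260,283,320): 
    for y in range(132,162,2): print(x,y,hsv[y,x],((C[y,x,:2]-B)@e.T).round(4),C[y,x,2].round(4)) if x==260 else 0
print((plane(d,[[214,136.5],[351,136.5],[222.5,140],[343,140]],.044)[:,:2]-B)@e.T)
print((plane(d,[[222,158],[341,158]],.0754)[:,:2]-B)@e.T)
```

```text
260 132 [ 14 184 222] [-0.0128  0.0618] 0.0349
260 134 [ 13 182 218] [-0.013   0.0605] 0.0326
260 136 [ 15   9 172] [-0.0124  0.0598] 0.0426
260 138 [120   1 248] [-0.0123  0.0587] 0.0448
260 140 [120   1 248] [-0.0123  0.0575] 0.045
260 142 [120   1 248] [-0.0124  0.0562] 0.0443
260 144 [120   1 248] [-0.0129  0.0544] 0.0357
260 146 [120   1 248] [-0.013  0.053] 0.034
260 148 [120   1 248] [-0.0131  0.0517] 0.0339
260 150 [150   1 248] [-0.013   0.0506] 0.0357
260 152 [150   1 248] [-0.013   0.0493] 0.035
260 154 [ 18  42 236] [-0.013  0.048] 0.0356
260 156 [ 17  47 233] [-0.0131  0.0467] 0.0355
260 158 [  1 238 107] [-0.0112  0.0491] 0.0669
260 160 [  2 225 209] [-0.0107  0.049 ] 0.0758
[[-0.04056379  0.05954887]
 [ 0.0435272   0.05949418]
 [-0.03544892  0.05744381]
 [ 0.03872035  0.05739511]]
[[-0.03092212  0.0500541 ]
 [ 0.03251621  0.05001033]]
```

The tray is centred in the pocket to within 1 mm radially, with a 6 mm gap at the visible end. Lowering gently until contact.

```bash
python3 - <<'E'
from h import *
from cell import manip,cams
B=[.4784,.1637]
manip.move_linear([*B,.0875],rate=.04); f0=manip.state()['contact_force'][2]
z=.0875
while z>.0815:
    z-=.0007; manip.move_linear([*B,z],rate=.02); s=manip.state(); f=s['contact_force'][2]; print(round(z,4),s['tool_pos'][2].round(4),round(f-f0,2))
    if f-f0>1.8: break
manip.set_gripper(.03); s=manip.state(); print(s['clock'],s['contact_force'],s['gripper_width'])
manip.dwell(.2)
manip.move_linear([*B,.15],rate=.08); manip.move_linear([*B,.25],rate=.2)
manip.move_pose([.53,.12,.42],rot(13.7)); print(manip.state()['clock'])
wcap(manip,cams,'w6')
E
python3 meas.py pics/w6.npz
```

```text
0.0868 0.087 -0.33
0.0861 0.0861 -1.3
0.0854 0.0853 -0.54
0.0847 0.0846 0.05
0.084 0.084 -0.27
0.0833 0.0832 0.03
0.0826 0.0829 2.78
32.6417 [-0.26146922 -0.19807778 -0.17150316] 0.029974455886972954
35.2417
cam at [0.513 0.189 0.563] clock 35.2417
posts [[0.4659797  0.25833856]
 [0.65016668 0.30311284]
 [0.51108566 0.07422694]
 [0.69519438 0.11907343]]
hub [0.58004367 0.18947178]
hubz 0.06023641309274086
deck [0.58043961 0.1884063 ]
deckr 0.1639400128641942
ptrz [0.02124913 0.02314691 0.02485135]
ptr [0.39997626 0.14450162]
ptrrect ((0.4012143015861511, 0.14435747265815735), (0.03809432312846184, 0.03134520351886749), 14.90575885772705)
bay ((0.4783101975917816, 0.16325704753398895), (0.08464217185974121, 0.12071363627910614), 13.737544059753418)
bayz 0.042678649539658775
hub ptr (np.float64(-165.97773886643284), np.float64(0.1855979179175336)) bay (np.float64(-165.55033529427354), np.float64(0.10505670793781666)) posts [array([1.48878e+02, 1.33000e-01]), array([58.323,  0.134]), array([-120.895,    0.134]), array([-31.44 ,   0.135])]
deck ptr (np.float64(-166.3262359589016), np.float64(0.1857273325503421)) bay (np.float64(-166.166213989406), np.float64(0.10518033312269744)) posts [array([1.48576e+02, 1.34000e-01]), array([58.706,  0.134]), array([-121.275,    0.134]), array([-31.14 ,   0.134])]
```

View pics/w6.png

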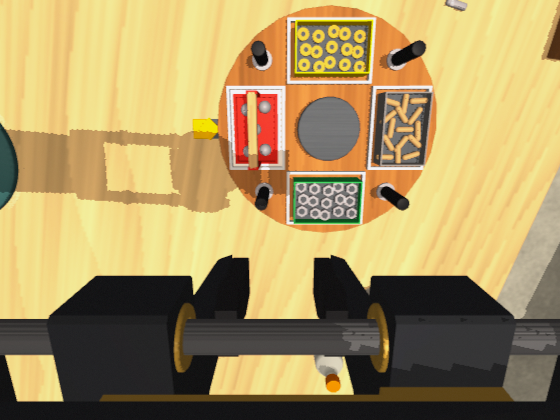

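The tray sits in the bay at (255,128) with the pointer at (205,128). A last check on flatness, balls and bystanders before handing in.

Run:
```python
from h import *
from cell import manip,cams
d=load('pics/w6.npz'); C=cloud(d); hsv=cv2.cvtColor(d['image'],cv2.COLOR_BGR2HSV)
m=(np.hypot(C[...,0]-.4782,C[...,1]-.1637)<.06)&(C[...,2]>.1)&(C[...,2]<.12)
q=C[m]; r=cv2.minAreaRect(q[:,:2].astype(np.float32)); A=np.c_[q[:,:2]-q[:,:2].mean(0),np.ones(len(q))]; f=np.linalg.lstsq(A,q[:,2],rcond=None)[0]
print('bar',r,'z',f[2],'slope along bar deg',np.degrees(f[:2]@[-.237,.972]))
s=cams.capture('side'); crop(s['image'],190,200,130,110,6,'pics/s6.png'); cv2.imwrite('pics/side6.png',s['image'])
t=cams.capture('top'); cv2.imwrite('pics/top6.png',t['image'])
a=load('pics/side0.npz')['image']; df=(cv2.absdiff(a,s['image']).max(2)>60); print('side diff',[(df[y:y+60,x:x+60].sum(),x,y) for y in range(0,420,60) for x in range(0,560,60) if df[y:y+60,x:x+60].sum()>60])
print(manip.state()['clock'])
```

```text
bar ((0.47826141119003296, 0.16259434819221497), (0.014017676003277302, 0.09798934310674667), 13.6671781539917) z 0.1098233097012213 slope along bar deg 0.08243300200717782
side diff [(np.int64(65), 180, 0), (np.int64(2387), 240, 0), (np.int64(1738), 300, 0), (np.int64(2823), 360, 0), (np.int64(2081), 420, 0), (np.int64(887), 480, 0), (np.int64(363), 540, 0), (np.int64(1642), 240, 60), (np.int64(2066), 420, 60), (np.int64(664), 480, 60), (np.int64(145), 540, 60), (np.int64(159), 180, 120), (np.int64(1182), 240, 120), (np.int64(241), 300, 120), (np.int64(2191), 420, 120), (np.int64(217), 480, 120), (np.int64(750), 540, 120), (np.int64(102), 180, 180), (np.int64(370), 300, 180), (np.int64(415), 360, 180), (np.int64(2917), 420, 180), (np.int64(1331), 480, 180), (np.int64(1187), 540, 180), (np.int64(1008), 180, 240), (np.int64(1433), 240, 240), (np.int64(1132), 300, 240), (np.int64(1057), 360, 240), (np.int64(1511), 420, 240), (np.int64(1156), 480, 240), (np.int64(196), 540, 240), (np.int64(665), 180, 300), (np.int64(621), 240, 300), (np.int64(113), 300, 300), (np.int64(480), 360, 300), (np.int64(436), 420, 300), (np.int64(2431), 480, 300), (np.int64(176), 540, 300), (np.int64(440), 420, 360), (np.int64(1477), 480, 360), (np.int64(329), 540, 360)]
35.3917
```

View pics/s6.png

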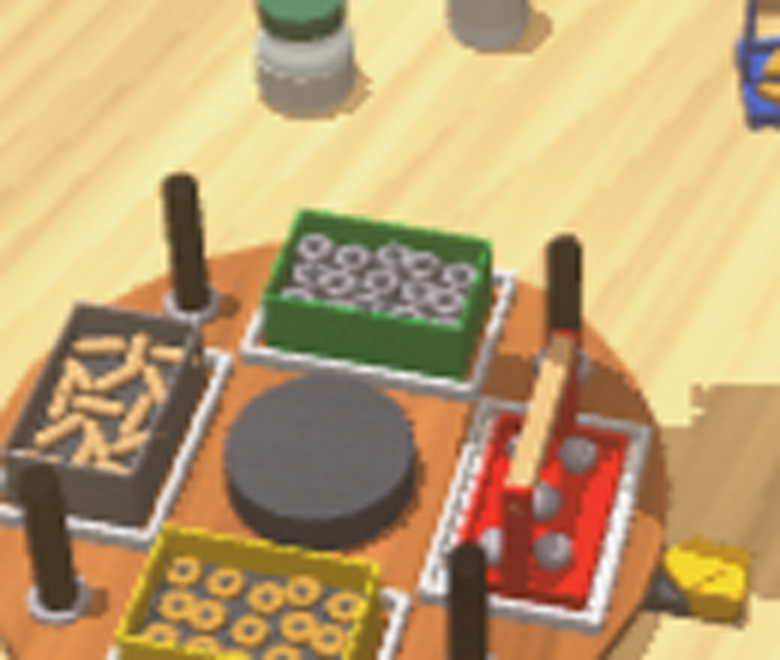

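View pics/side6.png

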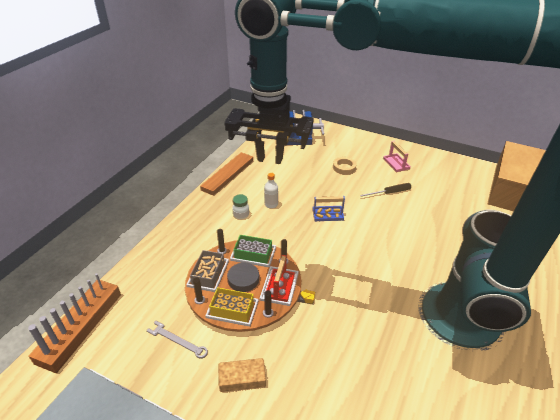

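The tray lies flat in the bay: bar top at 110 mm, slope 0.1°. All five balls are visible, the other things are where they were, and the arm is clear of everything.

```bash
python3 -c "
from cell import manip,order
order.close_job(); print(manip.state()['clock'])"
```

```text
the job is handed in; nothing more can be done
the job is handed in; nothing more can be done
```

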